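Screw the tea jug's stopper in until its pour tongue faces the beak

TASK

Close the steel tea jug: set the black stopper on its neck and turn it lightly to feel for the start of the thread until it drops in, then press it against the springy seal and screw it clockwise until the orange pour tongue lies right over the jug's beak, and let go. There is no stop to turn against and a forced stopper cracks the liner, so keep the pressure light; leave the jug standing where it is and the other things alone.

Things in the scene. Friction and masses are not known exactly. Their poses are not given: they have to be found in the camera images.
- jug: Steel insulated tea jug, 1.9 kg full, loose but steady on a rubber foot: body 116 mm across, 139 mm high to the lip, neck 76 mm across, bore 61 mm. Origin: centre of its underside; z up its axis, +x to the pouring beak, -x to the black handle (reaches 105 mm out, 128 mm up).
- jug_mouth (a point): On the jug's axis at the top of the unpressed reddish seal ring, 145 mm above the jug's underside; axes as the jug's. The ring (63 to 74 mm across) stands 6 mm over the lip and sinks straight down when pressed, 2.5 N per mm, solid after 6 mm.
- jug_thread (a point): On the jug's axis, 130 mm up: thread of two opposite ramps in the bore (inner radius 26 mm, tops level, 134 mm up), two opposite 37 degree gaps between. Its start is unmarked and differs: the lugs drop into the gaps with the tongue (within 7 degrees) at some angle 37 to 95 degrees anticlockwise of the beak seen from above, or opposite. Elsewhere the stopper stands on the ramps, 7 mm higher.
- jug_beak (a point): Tip of the pouring beak, 62 mm out along the jug's +x, 133 mm above its underside.
- stopper_mid (a point): Black screw stopper, 90 g, 60 mm high, standing on its plug at the start. This point: on its axis, half-way up (30 mm above its underside, at the top of the flange); z up, +x to the orange tongue. Flange 74 mm across, 24 to 30 mm up; it lands on the seal ring. Resting in the gaps on the unpressed seal, this point is 6 mm above jug_mouth; screwed in to the beak it is 1.3 to 4.4 mm above.
- stopper_grip (a point): On the stopper's axis, 50 mm above its underside, in the upright grip bar: 18 mm thick, 46 mm long along the stopper's x, 30 to 60 mm up. To be pinched across its thickness.
- stopper_lugs (a point): On the stopper's axis, 8 mm up: two opposite lugs (58 mm across both, 10 mm long) at right angles to the tongue, on the plug (48 mm across, foot tapered to 38 mm). They pass under the ramps only with the seal pressed 1.2 mm or more (over 3 N); then each 10 degrees clockwise draws the stopper down 0.4 mm. Turning takes 0.1 to 0.4 N m; it stays where left. The thread runs on past the beak.
- stopper_tongue (a point): Tip of the orange pour tongue (16 mm wide, 6 mm thick) on the stopper's flange, 50 mm out from the stopper's axis along its +x, 27 mm above its underside.
- cup_blue: Patterned porcelain cup, blue, 80 mm across, 62 mm high; origin centre of underside; leave alone.
- cup_red: Patterned porcelain cup, red, 80 mm across, 62 mm high; origin centre of underside; leave alone.
- sugar_tin: Stainless steel sugar tin, 87 mm across, 117 mm high; origin centre of underside; leave alone.
- spoon_caddy: Silver teaspoon caddy with spoons and honey dipper, 78 mm across, about 165 mm high; origin centre of underside; leave alone.
Mind the look-alikes: they are no part of the job. Leave any pink or yellow look-alike of the part that bears stopper_mid alone.

How it is judged:
By the outcome, as a careful person would: the job done as asked, in the order asked, and still so for the second after the job is handed in, with the robot touching nothing.
It also fails if it takes over 70 s, if anything falls off the work surface, if the arm or the gripper's body presses on something with over 40 N, if the wrist force passes 120 N, or if a joint passes its speed limit or range.

ROBOT

A 7-joint arm with a two-finger parallel gripper is mounted at the origin on the work surface. World frame = base frame: x ahead of the robot, y to its left, z up, the work surface at z = 0. Lengths are in m, angles in rad, forces in N, time in s.
With the tool pointing down it reaches from about 0.35 to 0.9 m from the base axis. Payload 8.1 kg.
Tool frame: the origin (TCP) lies between the finger pads; the fingertips stand manip.tcp_to_tips ahead of it and the grasp point (between the pads) is the TCP (manip.tcp_to_tips is the distance from the TCP to the fingertips, in m); z points along the fingers, y is the line along which they close (so a half turn about z gives the same grasp; the last joint's range is limited). The gripper opens to 85 mm and grips with 20 to 120 N. Pads are 22 mm wide; open, the fingers measure 114 mm over their backs; the gripper's body (76 mm by 85 mm) begins 54 mm behind the grasp point. The pads swing forward as they close: fully open they stand 13 mm farther back than shut.
Start: joints at [1.021, 0.434, 0.025, 1.573, -0.012, 1.134, -0.075], TCP at [0.27, -0.564, 0.25] pointing down, gripper open.
Joint ranges: [-2.62, 2.62], [-0.44, 2.09], [-1.27, 1.32], [0.08, 2.57], [-1.32, 4.46], [0.12, 2], [-2.74, 2.74]. Speed limits (rad/s): [2.22, 2.22, 3.01, 3.01, 3.14, 3.14, 3.14].

INTERFACE

Orientations are given as [roll, pitch, yaw] about the fixed x, y, z axes, in that order (R = Rz(yaw) Ry(pitch) Rx(roll)).
In Python, from rig import manip gives the robot as it stands. The module is installed in compiled form; this text tells all that it offers.
- The arm moves only by the tool step_arm, never from a script. Its argument "plan" is a list of rows, each an object with "translation": the shift along the tool's x, y, z in cm, a list of three; "spin": the turn about the tool's z in degrees; "grip": the closure, from 0 (fully open) to 1 (shut). In form: [{"translation": [dx, dy, dz], "spin": spin, "grip": grip}, ...]. A call has 1 to 8 rows; each row shifts and turns the commanded pose from where the row before left it, along the tool's axes as they then stand; what a row does not reach is not made up. A row lasts 1/12 s, in which the tool goes at most 41.7 mm and 7.16 degrees, less where a joint would pass 70% of its speed; a pose out of reach is approached as far as the arm can. A call is refused whole if a number of a shift passes 4.17 or a number of a turn 7.16, either way. A call with a gripper value outside its range is refused whole. The fingers move at their own pace and stop on an object; "newtons" is the grip in N (left out, the last holds). Time passes only in rows, so rows that do not move let the fingers close. It gives the time, the measured TCP pose, the force, the opening and the grip force at its end, in the units of the state.
- manip.state(): the state, without advancing time (a new reading comes with each control period).
- manip.capture(name): name is "scene" or "top" or "wrist"; returns the picture (400x640x3 uint8, red, green, blue); there is no depth.
- manip.get_calibration(name): a dict with "camera_matrix" (3x3 intrinsics, pixels), "rvec" (rotation vector, rad) and "tvec" (3), from world to camera coordinates, as OpenCV has them; the wrist camera has in their place "hand_eye" (4x4, takes a point from camera to tool coordinates, whose origin is the TCP and whose axes are the flange's). Camera axes: x right, y down, z forward; pixel columns grow to the right and rows downward; lengths in m; the calibration is good to about 2 mm. A picture is of the moment at which its call begins: read the wrist's pose just before it. get_calibration takes no time and is no camera call.
- manip.hand_in(): hands the job in; it is judged then, once.
The state is a dict: "clock": time; "joints": joint angles; "qvel": joint speeds; "effort": joint torques, N m; "position": TCP position; "eef_rot": TCP orientation; "wrist_force": force on the tool from outside, world axes, zero at the start; "torque": the same for the moment, N m; "gripper_width": finger opening in m; "gripper_force": force on a finger pad.
Only numpy, scipy, OpenCV 4.12 (cv2) and the standard library are available. Lean on these libraries where they do the work, as an engineer would, in place of code of your own. Each camera call takes 0.05 s, during which the arm holds its last target. There are 200 camera calls.

## Working session

There is one attempt and no reset: what is moved stays moved. The work goes in short steps, Python scripts to look and compute and a tool call to move; the robot and the scene stay as the last step left them, time stands still between calls to the robot, and variables do not carry over. Pictures are saved under pics/ and viewed, at most 10 in all, crops included, and the job is handed in when it is done.

Besides the shell and the picture viewer there is one more tool, called after "Emit:" as name(argument=value, ...), one argument or row to a line, values as JSON. step_arm: Moves the arm, as the interface text tells. Its arguments: {"type":"object","properties":{"plan":{"type":"array","items":{"type":"object","properties":{"translation":{"type":"array","items":{"type":"number"}},"spin":{"type":"number"},"grip":{"type":"number"}}}},"newtons":{"type":"number"}},"required":["plan"]}

```bash
mkdir -p pics
python3 - <<'E'
from rig import manip
import cv2, numpy as np
s=manip.state(); print({k:np.round(v,3).tolist() for k,v in s.items()}, manip.tcp_to_tips)
for n in ("scene","top"):
    cv2.imwrite(f"pics/{n}0.png", manip.capture(n)[:,:,::-1])
    c=manip.get_calibration(n); print(n,{k:np.round(v,4).tolist() for k,v in c.items()})
print(np.round(manip.get_calibration("wrist")["hand_eye"],4).tolist(), manip.get_calibration("wrist")["camera_matrix"])
E
```

```text
{'clock': 0.0, 'joints': [1.021, 0.435, 0.025, 1.574, -0.012, 1.134, -0.075], 'qvel': [-0.002, 0.0, -0.0, 0.001, 0.0, -0.001, -0.001], 'effort': [0.0, -67.048, 1.025, -31.621, 0.016, 0.013, 0.0], 'position': [0.27, -0.563, 0.25], 'eef_rot': [-3.14, 0.0, 0.447], 'wrist_force': [0.524, 0.271, 0.146], 'torque': [-0.017, 0.032, 0.061], 'gripper_force': 0.0, 'gripper_width': 0.086} 0.019
scene {'camera_matrix': [[366.1566, 0.0, 318.1966], [0.0, 366.1566, 198.3741], [0.0, 0.0, 1.0]], 'rvec': [1.6849, 1.8196, -0.7561], 'tvec': [0.062, -0.3187, 1.3784]}
top {'camera_matrix': [[511.5462, 0.0, 321.8812], [0.0, 511.5462, 202.4802], [0.0, 0.0, 1.0]], 'rvec': [2.1564, -2.1155, 0.1474], 'tvec': [0.0, 0.6049, 1.3587]}
[[0.0003, -0.9543, -0.2988, 0.0763], [1.0, 0.0003, 0.0001, -0.0003], [-0.0, -0.2988, 0.9543, -0.1235], [0.0, 0.0, 0.0, 1.0]] [[319.17075508   0.         322.28246551]
 [  0.         319.17075508 203.55920065]
 [  0.           0.           1.        ]]
```

View pics/top0.png

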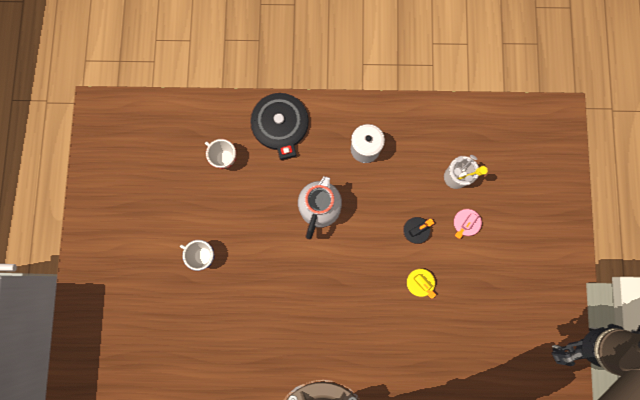

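View pics/scene0.png

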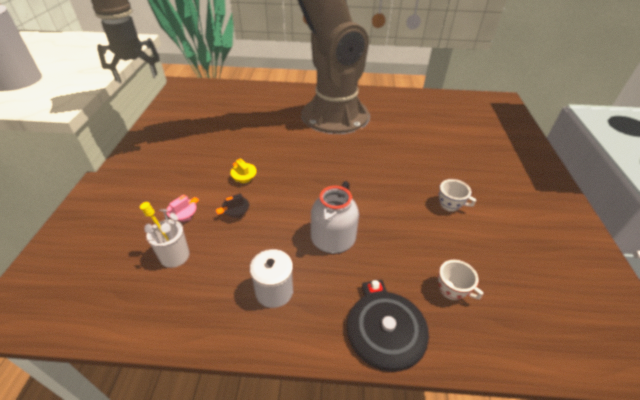

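```bash
cat > h.py <<'E'
from rig import manip
import cv2, numpy as np
from scipy.spatial.transform import Rotation as R
def cam(name, s=None):
    c=manip.get_calibration(name); K=np.array(c["camera_matrix"])
    if name=="wrist":
        s=s or manip.state(); T=np.eye(4); T[:3,:3]=R.from_euler("xyz",s["eef_rot"]).as_matrix(); T[:3,3]=s["position"]
        M=T@np.array(c["hand_eye"]); return K,M[:3,:3],M[:3,3]
    r=cv2.Rodrigues(np.array(c["rvec"]))[0]; return K,r.T,-r.T@np.array(c["tvec"]).ravel()
def at(C,uv,z):
    K,Rm,o=C; d=Rm@np.linalg.inv(K)@[uv[0],uv[1],1]; return o+d*(z-o[2])/d[2]
def proj(C,p):
    K,Rm,o=C; q=K@(Rm.T@(np.array(p)-o)); return q[:2]/q[2]
def shot(name,fn):
    s=manip.state(); im=manip.capture(name)[:,:,::-1].copy(); cv2.imwrite(fn,im); return im,cam(name,s)
E
python3 - <<'E'
from h import *
C=cam("top"); im=cv2.imread("pics/top0.png")
for n,uv,z in [("stop",(418,230),.027),("tongue",(432,222),.027),("mouth",(320,200),.145),("beak",(325,181),.133),("handle",(311,233),.12),("pink",(467,223),.03),("yel",(421,282),.03),("caddy",(463,173),.1),("tin",(368,143),.117)]:
    print(n,at(C,uv,z).round(3))
hsv=cv2.cvtColor(im,cv2.COLOR_BGR2HSV); m=((hsv[...,0]<8)|(hsv[...,0]>172))&(hsv[...,1]>110)&(hsv[...,2]>120)
ys,xs=np.where(m[170:230,290:350]); e=cv2.minEnclosingCircle(np.c_[xs+290,ys+170].astype(np.float32)); print(e, at(C,e[0],.144).round(4))
cv2.imwrite("pics/c0.png",cv2.hconcat([cv2.resize(im[165:245,280:360],None,fx=5,fy=5,interpolation=2),cv2.resize(im[190:270,380:460],None,fx=5,fy=5,interpolation=2)]))
E
```

```text
stop [ 0.536 -0.254  0.027]
tongue [ 0.559 -0.293  0.027]
mouth [0.596 0.015 0.145]
beak [0.648 0.003 0.133]
handle [0.513 0.037 0.12 ]
pink [ 0.557 -0.388  0.03 ]
yel [ 0.394 -0.261  0.03 ]
caddy [ 0.682 -0.362  0.1  ]
tin [ 0.756 -0.108  0.117]
((319.2745666503906, 198.8121337890625), 14.245101928710938) [0.5992 0.0169 0.144 ]
```

View pics/c0.png

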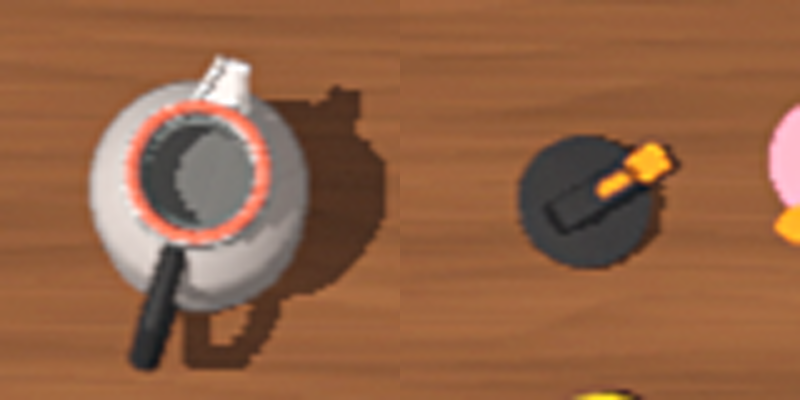

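The top crop shows the jug mouth with the beak up-right and handle lower-left, and the black stopper with its tongue pointing to the upper right. I'll move over the stopper next.

Emit:
step_arm(
  plan=[
    {"translation": [3.7, -1.6, 0.5], "spin": 0, "grip": 0},
    {"translation": [3.7, -1.6, 0.5], "spin": 0, "grip": 0},
    {"translation": [3.7, -1.6, 0.5], "spin": 0, "grip": 0},
    {"translation": [3.7, -1.6, 0.5], "spin": 0, "grip": 0},
    {"translation": [3.7, -1.6, 0.5], "spin": 0, "grip": 0},
    {"translation": [3.7, -1.6, 0.5], "spin": 0, "grip": 0},
    {"translation": [3.7, -1.6, 0.5], "spin": 0, "grip": 0},
    {"translation": [3.7, -1.6, 0.5], "spin": 0, "grip": 0},
  ],
)

```text
clock: 0.77
position: [0.4824, -0.3186, 0.2099]
eef_rot: [-3.141, 0.0, 0.447]
wrist_force: [0.3, -0.5, 0.3]
gripper_width: 0.0854
gripper_force: 0.0
```

Emit:
step_arm(
  plan=[
    {"translation": [3.7, -1.6, 0.5], "spin": 0, "grip": 0},
    {"translation": [3.7, -1.6, 0.5], "spin": 0, "grip": 0},
    {"translation": [0, 0, 0], "spin": 7, "grip": 0},
    {"translation": [0, 0, 0], "spin": 7, "grip": 0},
    {"translation": [0, 0, 0], "spin": 7, "grip": 0},
    {"translation": [0, 0, 0], "spin": 7, "grip": 0},
    {"translation": [0, 0, 0], "spin": 7, "grip": 0},
    {"translation": [0, 0, 0], "spin": 7, "grip": 0},
  ],
)

```text
clock: 1.43
position: [0.5344, -0.2593, 0.1999]
eef_rot: [-3.142, 0.001, -0.292]
wrist_force: [1.0, 0.6, 0.3]
gripper_width: 0.0856
gripper_force: 0.0
```

Emit:
step_arm(
  plan=[
    {"translation": [0, 0, 0], "spin": 7, "grip": 0},
    {"translation": [0, 0, 0], "spin": 7, "grip": 0},
    {"translation": [0, 0, 0], "spin": 7, "grip": 0},
    {"translation": [0, 0, 0], "spin": 7, "grip": 0},
    {"translation": [0, 0, 0], "spin": 7, "grip": 0},
    {"translation": [0, 0, 0], "spin": 7, "grip": 0},
    {"translation": [0, 0, 0], "spin": 0, "grip": 0},
    {"translation": [0, 0, 0], "spin": 0, "grip": 0},
  ],
)

```text
clock: 2.1
position: [0.5345, -0.2593, 0.2]
eef_rot: [3.141, 0.0, -1.015]
wrist_force: [-0.2, 0.4, -0.1]
gripper_width: 0.0853
gripper_force: 0.0
```

Run:
```python
from h import *
s=manip.state(); print(s["position"],np.degrees(s["eef_rot"]),s["joints"])
im,C=shot("wrist","pics/w1.png")
hsv=cv2.cvtColor(im,cv2.COLOR_BGR2HSV)
```

```text
[ 0.53447696 -0.25927744  0.19998942] [ 1.79960136e+02  1.97234521e-02 -5.81703810e+01] [ 0.17837966  0.43333469  0.25734157  1.73030772 -0.12731071  0.99497127
 -2.10356101]
```

View pics/w1.png

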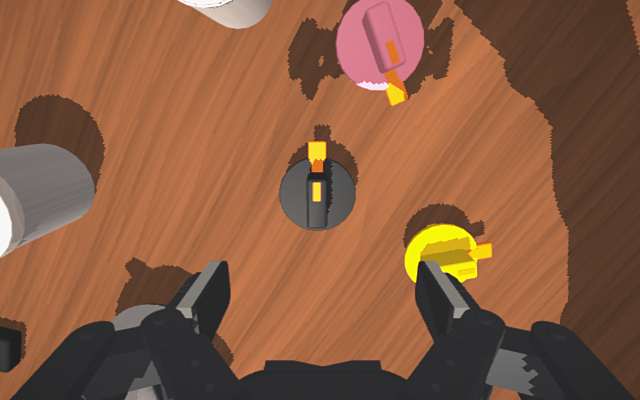

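The wrist view shows the stopper's flange disc centred near (317,193). Its bar is vertical in the image and the tongue tip is at about (317,142).

```bash
python3 - <<'E'
from h import *
s=manip.state(); C=cam("wrist"); im=cv2.imread("pics/w1.png")
hsv=cv2.cvtColor(im,cv2.COLOR_BGR2HSV)
# flange: rays of left/right extremes
l=at(C,(279,193),.03); r=at(C,(355.5,193),.03); print("flange",(l+r)/2,np.linalg.norm(l-r))
m=(hsv[...,0]>8)&(hsv[...,0]<30)&(hsv[...,1]>200)&(hsv[...,2]>200)
n,lab,st,ce=cv2.connectedComponentsWithStats(m[130:240,270:370].astype(np.uint8))
for i in range(1,n):
    if st[i,4]>30: print(st[i]+[270,130,0,0,0],ce[i]+[270,130], at(C,ce[i]+[270,130],.03), at(C,ce[i]+[270,130],.06))
for uv,z in [((317,142),.03),((317.5,230.5),.03),((317,155.5),.03)]: print(uv,at(C,uv,z))
# predicted projection of bar top ends
c=(l+r)/2; y=s["eef_rot"][2]; d=np.array([np.cos(y),np.sin(y),0]); n_=np.array([-d[1],d[0],0])
for k in (-.023,.023):
  for w in (-.009,.009): print("bar",k,w,proj(C,[*(c+k*d+w*n_)[:2],.06]))
print("tongue",proj(C,[*(c+.05*d)[:2],.03]))
e=np.array([.5345,-.2593])
E
python3 - <<'E'
import cv2; im=cv2.imread("pics/w1.png")[130:240,260:375]; cv2.imwrite("pics/w1c.png",cv2.resize(im,None,fx=5,fy=5,interpolation=2))
E
```

```text
flange [ 0.53566608 -0.25231635  0.03      ] 0.07297445455193823
[308 141  18  31 453] [316.86754967 154.37306843] [ 0.55527156 -0.28350031  0.03      ] [ 0.55725991 -0.28762688  0.06      ]
(317, 142) [ 0.5610577  -0.29314054  0.03      ]
(317.5, 230.5) [ 0.51527862 -0.21965249  0.03      ]
(317, 155.5) [ 0.55462494 -0.28268141  0.03      ]
bar -0.023 -0.009 [327.03802013 227.09155746]
bar -0.023 0.009 [306.71645705 227.08965397]
bar 0.023 -0.009 [327.29964601 176.20435366]
bar 0.023 0.009 [305.93914744 176.20005033]
tongue [317.01190383 139.8541886 ]
```

View pics/w1c.png

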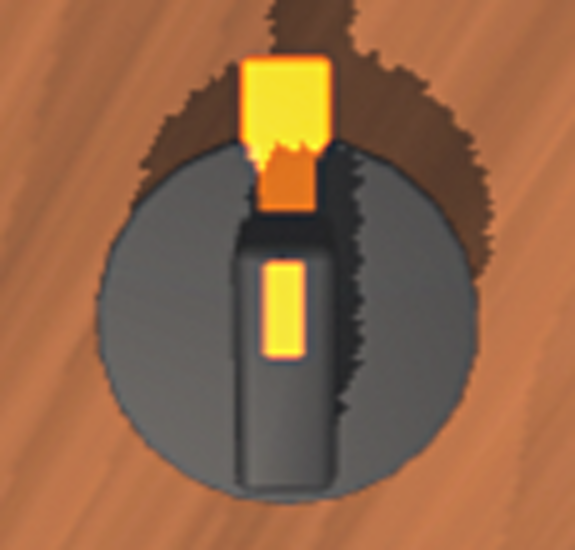

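Emit:
step_arm(
  plan=[
    {"translation": [-0.6, -0.5, 3.0], "spin": 0, "grip": 0},
    {"translation": [0, 0, 3.5], "spin": 0, "grip": 0},
    {"translation": [0, 0, 3.0], "spin": 0, "grip": 0},
    {"translation": [0, 0, 2.3], "spin": 0, "grip": 0},
    {"translation": [0, 0, 1.8], "spin": 0, "grip": 0},
    {"translation": [0, 0, 1.2], "spin": 0, "grip": 0},
    {"translation": [0, 0, 0], "spin": 0, "grip": 0},
    {"translation": [0, 0, 0], "spin": 0, "grip": 0},
  ],
)

```text
clock: 2.82
position: [0.5357, -0.2519, 0.0523]
eef_rot: [3.141, 0.001, -1.018]
wrist_force: [-0.2, -0.5, 1.4]
gripper_width: 0.0855
gripper_force: 0.0
```

Emit:
step_arm(
  plan=[
    {"translation": [0, 0, 0], "spin": 0, "grip": 1},
    {"translation": [0, 0, 0], "spin": 0, "grip": 1},
    {"translation": [0, 0, 0], "spin": 0, "grip": 1},
    {"translation": [0, 0, 0], "spin": 0, "grip": 1},
    {"translation": [0, 0, 0], "spin": 0, "grip": 1},
    {"translation": [0, 0, 0], "spin": 0, "grip": 1},
    {"translation": [0, 0, 0], "spin": 0, "grip": 1},
    {"translation": [0, 0, 0], "spin": 0, "grip": 1},
  ],
  newtons=60,
)

```text
clock: 3.48
position: [0.536, -0.252, 0.0529]
eef_rot: [-3.141, -0.001, -1.019]
wrist_force: [-0.8, -0.2, 5.9]
gripper_width: 0.017
gripper_force: 59.5
```

Emit:
step_arm(
  plan=[
    {"translation": [0, 0, -0.5], "spin": 0, "grip": 1},
    {"translation": [0, 0, -2.0], "spin": 0, "grip": 1},
    {"translation": [0, 0, -3.5], "spin": 0, "grip": 1},
    {"translation": [0, 0, -4.0], "spin": 0, "grip": 1},
    {"translation": [0, 0, -4.0], "spin": 0, "grip": 1},
    {"translation": [0, 0, -4.0], "spin": 0, "grip": 1},
    {"translation": [-1.0, -1.2, -3.0], "spin": -3, "grip": 1},
    {"translation": [-1.0, -1.2, -1.0], "spin": 3, "grip": 1},
  ],
)

```text
clock: 4.15
position: [0.5462, -0.2236, 0.278]
eef_rot: [-3.137, -0.006, -1.018]
wrist_force: [0.8, 0.1, -1.9]
gripper_width: 0.017
gripper_force: 58.6
```

Emit:
step_arm(
  plan=[
    {"translation": [-2.0, -2.4, 0], "spin": 0, "grip": 1},
    {"translation": [-2.0, -2.4, 0], "spin": 0, "grip": 1},
    {"translation": [-2.0, -2.4, 0], "spin": 0, "grip": 1},
    {"translation": [-2.0, -2.4, 0], "spin": 0, "grip": 1},
    {"translation": [-2.0, -2.4, 0], "spin": 0, "grip": 1},
    {"translation": [0, 0, 0], "spin": -7, "grip": 1},
    {"translation": [0, 0, 0], "spin": -7, "grip": 1},
    {"translation": [0, 0, 0], "spin": -7, "grip": 1},
  ],
)

```text
clock: 4.82
position: [0.5945, -0.0729, 0.2721]
eef_rot: [3.141, 0.001, -0.645]
wrist_force: [-0.2, -0.5, -0.4]
gripper_width: 0.0171
gripper_force: 58.6
```

Emit:
step_arm(
  plan=[
    {"translation": [0, 0, 0], "spin": -7, "grip": 1},
    {"translation": [0, 0, 0], "spin": -7, "grip": 1},
    {"translation": [0, 0, 0], "spin": -7, "grip": 1},
    {"translation": [0, 0, 0], "spin": -7, "grip": 1},
    {"translation": [0, 0, 0], "spin": -7, "grip": 1},
    {"translation": [0, 0, 0], "spin": -7, "grip": 1},
    {"translation": [0, 0, 0], "spin": -7, "grip": 1},
    {"translation": [0, 0, 0], "spin": -7, "grip": 1},
  ],
)

```text
clock: 5.48
position: [0.5943, -0.074, 0.2722]
eef_rot: [-3.142, 0.001, 0.33]
wrist_force: [0.4, -0.4, -1.0]
gripper_width: 0.0169
gripper_force: 58.6
```

Emit:
step_arm(
  plan=[
    {"translation": [0, 0, 0], "spin": -7, "grip": 1},
    {"translation": [0, 0, 0], "spin": -7, "grip": 1},
    {"translation": [0, 0, 0], "spin": -7, "grip": 1},
    {"translation": [0, 0, 0], "spin": -7, "grip": 1},
    {"translation": [0, 0, 0], "spin": -7, "grip": 1},
    {"translation": [0, 0, 0], "spin": -7, "grip": 1},
    {"translation": [0, 0, 0], "spin": -7, "grip": 1},
    {"translation": [0, 0, 0], "spin": -7, "grip": 1},
  ],
)

```text
clock: 6.15
position: [0.5943, -0.074, 0.2722]
eef_rot: [-3.141, 0.0, 1.308]
wrist_force: [-0.0, -0.5, -1.0]
gripper_width: 0.0166
gripper_force: 58.6
```

Emit:
step_arm(
  plan=[
    {"translation": [0, 0, 0], "spin": -7, "grip": 1},
    {"translation": [0, 0, 0], "spin": -3, "grip": 1},
    {"translation": [0, 0, 0], "spin": 0, "grip": 1},
    {"translation": [0, 0, 0], "spin": 0, "grip": 1},
    {"translation": [0, 0, 0], "spin": 0, "grip": 1},
  ],
)

```text
clock: 6.57
position: [0.5945, -0.074, 0.2723]
eef_rot: [-3.141, 0.0, 1.474]
wrist_force: [-0.1, -0.0, -1.1]
gripper_width: 0.0169
gripper_force: 58.6
```

Run:
```python
from h import *
s=manip.state(); print(s["clock"],s["position"],np.degrees(s["eef_rot"]),s["joints"],s["wrist_force"],s["torque"],s["gripper_width"])
im,C=shot("wrist","pics/w2.png"); shot("top","pics/t2.png")
```

```text
6.5667 [ 0.59452838 -0.07398605  0.27225578] [-1.79979068e+02  1.17120895e-02  8.44623802e+01] [ 0.24676258  0.39829976 -0.29948289  1.58752958  0.12450667  1.17494463
 -0.17542216] [-0.0535953  -0.00554804 -1.1088169 ] [0.01270506 0.03390375 0.03117077] 0.016887915687510045
```

View pics/w2.png

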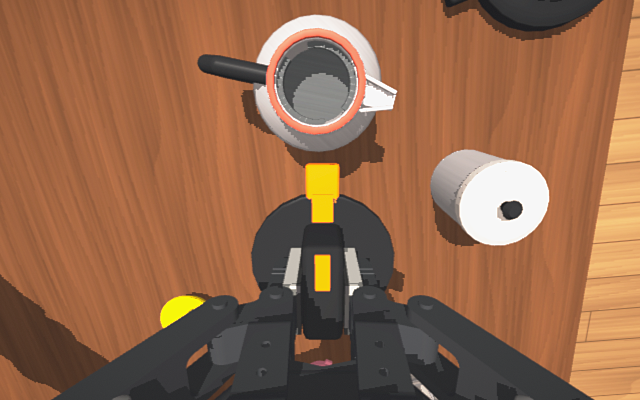

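The wrist view shows the stopper well held, the seal ring centred near (316,81), the beak tip at about (395,100) and the handle end at about (203,63).

Run:
```python
from h import *
from scipy.optimize import least_squares
s=manip.state()
def ring(im,C,box,z=.145):
    hsv=cv2.cvtColor(im,cv2.COLOR_BGR2HSV).astype(int); m=((hsv[...,0]<12)|(hsv[...,0]>170))&(hsv[...,1]>110)&(hsv[...,2]>170)
    x0,y0,x1,y1=box; m2=np.zeros_like(m); m2[y0:y1,x0:x1]=m[y0:y1,x0:x1]
    c,_=cv2.findContours(m2.astype(np.uint8),cv2.RETR_EXTERNAL,cv2.CHAIN_APPROX_NONE); c=max(c,key=len)[:,0,:]
    P=np.array([at(C,p,z) for p in c])[:,:2]
    f=least_squares(lambda q:np.hypot(*(P-q[:2]).T)-q[2],[*P.mean(0),.037],loss="soft_l1",f_scale=.001); return f.x
C=cam("wrist"); im=cv2.imread("pics/w2.png")
q=ring(im,C,(255,20,375,140)); print("wrist ring",q)
b=at(C,(394.5,100),.133)[:2]; h=at(C,(203,63),.125)[:2]
for v in (b-q[:2],q[:2]-h): print("az",np.degrees(np.arctan2(v[1],v[0])),np.hypot(*v))
Ct=cam("top"); t0=cv2.imread("pics/top0.png"); print("top ring",ring(t0,Ct,(290,170,350,230)))
t=s["position"]
for n,uv,z in [("tongue tip",(322,165),t[2]-.021-.0015)]:
    p=at(C,uv,z); print(n,p,p[:2]-t[:2])
print("flange l/r width",np.linalg.norm(at(C,(251.5,255),t[2]-.022)-at(C,(394,255),t[2]-.022)), (at(C,(251.5,255),t[2]-.022)+at(C,(394,255),t[2]-.022))/2)
t2=cv2.imread("pics/t2.png"); cv2.imwrite("pics/t2c.png",cv2.resize(t2[160:280,280:400],None,fx=5,fy=5,interpolation=2))
```

```text
wrist ring [0.59832642 0.01676693 0.0360387 ]
az -15.925340122555207 0.0624000821745426
az -15.892456493121253 0.08988263013622841
top ring [0.59909612 0.01653321 0.03513901]
tongue tip [ 0.59909199 -0.02455987  0.24979898] [0.00445309 0.04937141]
flange l/r width 0.07169255835753488 [ 0.59510422 -0.07001313  0.25029898]
```

Run:
```python
from h import *
Ct=cam("top"); t=cv2.imread("pics/t2.png"); hsv=cv2.cvtColor(t,cv2.COLOR_BGR2HSV)
s=manip.state(); p=s["position"]; y=s["eef_rot"][2]; d=np.array([np.cos(y),np.sin(y),0])
m=((hsv[...,0]>10)&(hsv[...,0]<30)&(hsv[...,1]>180)&(hsv[...,2]>180)).astype(np.uint8)
n,l,st,ce=cv2.connectedComponentsWithStats(m[150:300,250:400])
for i in range(1,n):
    if st[i,4]>5: print(st[i]+[250,150,0,0,0],ce[i]+[250,150])
print("pred tip",proj(Ct,p+.05*d-[0,0,.02]),"pred mid",proj(Ct,p-[0,0,.02]))
```

```text
[336 189   7   7  39] [339.15384615 192.15384615]
pred tip [335.98034938 191.70802716] pred mid [357.20289288 194.09558748]
```

Emit:
step_arm(
  plan=[
    {"translation": [1.5, -0.1, 0], "spin": -5, "grip": 1},
    {"translation": [2.5, 0, 0], "spin": 0, "grip": 1},
    {"translation": [2.5, 0, 0], "spin": 0, "grip": 1},
    {"translation": [2.0, 0, 1], "spin": 0, "grip": 1},
    {"translation": [0.5, 0, 2], "spin": 0, "grip": 1},
    {"translation": [0, 0, 2], "spin": 0, "grip": 1},
    {"translation": [0, 0, 1.0], "spin": 0, "grip": 1},
    {"translation": [0, 0, 0.5], "spin": 0, "grip": 1},
  ],
)

```text
clock: 7.33
position: [0.5948, 0.0158, 0.2057]
eef_rot: [-3.139, 0.001, 1.563]
wrist_force: [0.4, -0.4, -1.9]
gripper_width: 0.017
gripper_force: 58.7
```

Emit:
step_arm(
  plan=[
    {"translation": [0, 0, 0], "spin": 0, "grip": 1},
    {"translation": [0, 0, 0], "spin": 0, "grip": 1},
    {"translation": [0, 0, 0], "spin": 0, "grip": 1},
  ],
)

```text
clock: 7.58
position: [0.5963, 0.0158, 0.2084]
eef_rot: [3.14, -0.0, 1.563]
wrist_force: [-0.6, -0.3, -1.2]
gripper_width: 0.0168
gripper_force: 58.7
```

```bash
cat > e.py <<'E'
from h import *
s=manip.state(); p=s["position"]; y=s["eef_rot"][2]
d=np.array([.5985,.0167])-p[:2]
print(s["clock"],p,"yaw",np.degrees(y),"rel",np.degrees(y)+15.9,"F",s["wrist_force"].round(2) if hasattr(s["wrist_force"],"round") else s["wrist_force"],"T",np.round(s["torque"],3),"j7",s["joints"][6])
print("shift cm",100*(d[0]*np.cos(y)+d[1]*np.sin(y)),100*(d[0]*np.sin(y)-d[1]*np.cos(y)))
E
python3 e.py
```

```text
7.5833 [0.59634588 0.01581545 0.20840773] yaw 89.54554482422756 rel 105.44554482422757 F [-0.63 -0.34 -1.22] T [-0.026  0.019  0.004] j7 -0.2772553967339591
shift cm 0.09016052732691243 0.21470372623598405
```

Emit:
step_arm(
  plan=[
    {"translation": [0.1, 0.2, 0.2], "spin": 0, "grip": 1},
    {"translation": [0, 0, 0.5], "spin": 0, "grip": 1},
    {"translation": [0, 0, 0.5], "spin": 0, "grip": 1},
    {"translation": [0, 0, 0.4], "spin": 0, "grip": 1},
    {"translation": [0, 0, 0.3], "spin": 0, "grip": 1},
    {"translation": [0, 0, 0.2], "spin": 0, "grip": 1},
    {"translation": [0, 0, 0], "spin": 0, "grip": 1},
    {"translation": [0, 0, 0], "spin": 0, "grip": 1},
  ],
)

```text
clock: 8.25
position: [0.5976, 0.0171, 0.1862]
eef_rot: [-3.141, 0.0, 1.564]
wrist_force: [0.5, -0.5, -1.6]
gripper_width: 0.017
gripper_force: 58.7
```

```bash
python3 - <<'E'
from h import *
a,_=shot("top","pics/t3.png"); b,_=shot("scene","pics/s3.png")
cv2.imwrite("pics/c3.png",cv2.hconcat([cv2.resize(a[150:250,270:370],(400,400),interpolation=2),cv2.resize(b[150:270,270:390],(400,400),interpolation=2)]))
E
python3 e.py
```

```text
8.35 [0.5978097  0.01715469 0.18649815] yaw 89.59772600374004 rel 105.49772600374004 F [ 0.36  0.37 -0.4 ] T [-0.003  0.008  0.037] j7 -0.2874737713791862
shift cm -0.04498325997047352 0.06934752525231913
```

View pics/c3.png

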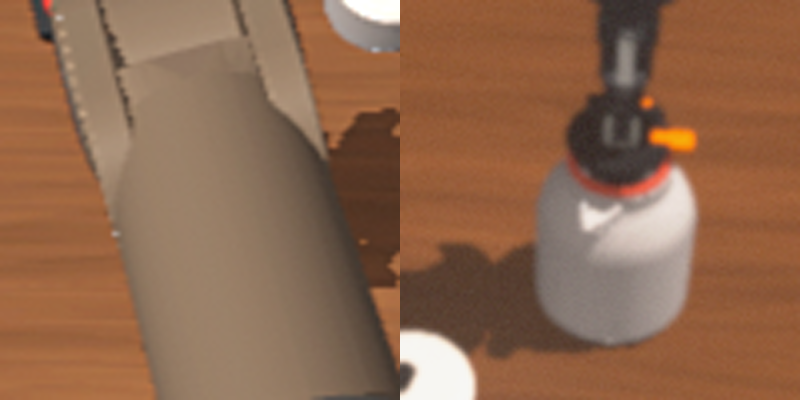

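The scene crop shows the stopper's plug centred in the jug mouth above the ring. The tongue points to +y, about 105° anticlockwise of the beak. Now lowering until it touches.

Emit:
step_arm(
  plan=[
    {"translation": [-0.04, 0.07, 0.1], "spin": 0, "grip": 1},
    {"translation": [0, 0, 0.1], "spin": 0, "grip": 1},
    {"translation": [0, 0, 0.1], "spin": 0, "grip": 1},
    {"translation": [0, 0, 0.1], "spin": 0, "grip": 1},
    {"translation": [0, 0, 0], "spin": 0, "grip": 1},
    {"translation": [0, 0, 0], "spin": 0, "grip": 1},
  ],
)

```text
clock: 8.85
position: [0.5983, 0.0167, 0.1822]
eef_rot: [-3.141, 0.0, 1.564]
wrist_force: [0.5, -0.1, -0.8]
gripper_width: 0.0168
gripper_force: 58.7
```

Emit:
step_arm(
  plan=[
    {"translation": [0, 0, 0.05], "spin": 0, "grip": 1},
    {"translation": [0, 0, 0.05], "spin": 0, "grip": 1},
    {"translation": [0, 0, 0.05], "spin": 0, "grip": 1},
    {"translation": [0, 0, 0], "spin": 0, "grip": 1},
    {"translation": [0, 0, 0], "spin": 0, "grip": 1},
  ],
)

```text
clock: 9.27
position: [0.5985, 0.0167, 0.1811]
eef_rot: [3.141, 0.0, 1.564]
wrist_force: [-1.3, -0.3, 2.1]
gripper_width: 0.0169
gripper_force: 59.3
```

Emit:
step_arm(
  plan=[
    {"translation": [0, 0, 0], "spin": 2, "grip": 1},
    {"translation": [0, 0, 0], "spin": 2, "grip": 1},
    {"translation": [0, 0, 0], "spin": 1, "grip": 1},
    {"translation": [0, 0, 0], "spin": 0, "grip": 1},
  ],
)

```text
clock: 9.6
position: [0.5986, 0.0167, 0.181]
eef_rot: [3.141, 0.0, 1.476]
wrist_force: [-0.2, -0.0, 2.9]
gripper_width: 0.017
gripper_force: 59.2
```

Emit:
step_arm(
  plan=[
    {"translation": [0, 0, 0], "spin": 2, "grip": 1},
    {"translation": [0, 0, 0], "spin": 2, "grip": 1},
    {"translation": [0, 0, 0], "spin": 1, "grip": 1},
    {"translation": [0, 0, 0], "spin": 0, "grip": 1},
  ],
)

```text
clock: 9.93
position: [0.5986, 0.0167, 0.181]
eef_rot: [3.141, -0.0, 1.389]
wrist_force: [0.5, 0.3, 3.3]
gripper_width: 0.0166
gripper_force: 59.3
```

Emit:
step_arm(
  plan=[
    {"translation": [0, 0, 0], "spin": 2, "grip": 1},
    {"translation": [0, 0, 0], "spin": 2, "grip": 1},
    {"translation": [0, 0, 0], "spin": 1, "grip": 1},
    {"translation": [0, 0, 0], "spin": 0, "grip": 1},
  ],
)

```text
clock: 10.27
position: [0.5986, 0.0167, 0.181]
eef_rot: [3.141, -0.0, 1.302]
wrist_force: [0.7, -0.8, 3.3]
gripper_width: 0.0166
gripper_force: 59.4
```

Emit:
step_arm(
  plan=[
    {"translation": [0, 0, 0], "spin": 2, "grip": 1},
    {"translation": [0, 0, 0], "spin": 2, "grip": 1},
    {"translation": [0, 0, 0], "spin": 1, "grip": 1},
    {"translation": [0, 0, 0], "spin": 0, "grip": 1},
  ],
)

```text
clock: 10.6
position: [0.5986, 0.0167, 0.181]
eef_rot: [3.141, -0.0, 1.215]
wrist_force: [-0.3, -0.4, 4.5]
gripper_width: 0.0173
gripper_force: 59.5
```

Emit:
step_arm(
  plan=[
    {"translation": [0, 0, 0], "spin": 2, "grip": 1},
    {"translation": [0, 0, 0], "spin": 2, "grip": 1},
    {"translation": [0, 0, 0], "spin": 1, "grip": 1},
    {"translation": [0, 0, 0], "spin": 0, "grip": 1},
  ],
)

```text
clock: 10.93
position: [0.5985, 0.0167, 0.181]
eef_rot: [3.141, -0.0, 1.128]
wrist_force: [0.1, -0.5, 4.5]
gripper_width: 0.0167
gripper_force: 59.5
```

Emit:
step_arm(
  plan=[
    {"translation": [0, 0, 0], "spin": 2, "grip": 1},
    {"translation": [0, 0, 0], "spin": 2, "grip": 1},
    {"translation": [0, 0, 0], "spin": 1, "grip": 1},
    {"translation": [0, 0, 0], "spin": 0, "grip": 1},
  ],
)

```text
clock: 11.27
position: [0.5985, 0.0167, 0.1809]
eef_rot: [3.141, -0.0, 1.041]
wrist_force: [-0.7, -0.7, 5.4]
gripper_width: 0.0174
gripper_force: 59.5
```

Emit:
step_arm(
  plan=[
    {"translation": [0, 0, 0], "spin": 2, "grip": 1},
    {"translation": [0, 0, 0], "spin": 2, "grip": 1},
    {"translation": [0, 0, 0], "spin": 1, "grip": 1},
    {"translation": [0, 0, 0], "spin": 0, "grip": 1},
  ],
)

```text
clock: 11.6
position: [0.5983, 0.0165, 0.1809]
eef_rot: [3.141, 0.0, 0.953]
wrist_force: [-1.4, -0.2, 5.9]
gripper_width: 0.0169
gripper_force: 59.6
```

Emit:
step_arm(
  plan=[
    {"translation": [0, 0, -0.03], "spin": 2, "grip": 1},
    {"translation": [0, 0, 0], "spin": 2, "grip": 1},
    {"translation": [0, 0, 0], "spin": 1, "grip": 1},
    {"translation": [0, 0, 0], "spin": 0, "grip": 1},
  ],
)

```text
clock: 11.93
position: [0.5981, 0.0164, 0.1809]
eef_rot: [-3.141, 0.001, 0.866]
wrist_force: [-0.8, -0.6, 3.0]
gripper_width: 0.0169
gripper_force: 59.3
```

Emit:
step_arm(
  plan=[
    {"translation": [0, 0, 0], "spin": 2, "grip": 1},
    {"translation": [0, 0, 0], "spin": 2, "grip": 1},
    {"translation": [0, 0, 0], "spin": 1, "grip": 1},
    {"translation": [0, 0, 0], "spin": 0, "grip": 1},
  ],
)

```text
clock: 12.27
position: [0.5981, 0.0167, 0.1808]
eef_rot: [-3.141, 0.001, 0.779]
wrist_force: [0.4, -2.0, 1.8]
gripper_width: 0.0169
gripper_force: 59.1
```

Emit:
step_arm(
  plan=[
    {"translation": [0, 0, 0], "spin": 2, "grip": 1},
    {"translation": [0, 0, 0], "spin": 1, "grip": 1},
    {"translation": [0, 0, 0], "spin": 0, "grip": 1},
  ],
)

```text
clock: 12.52
position: [0.5982, 0.0169, 0.1808]
eef_rot: [-3.141, 0.0, 0.726]
wrist_force: [0.5, -0.9, 0.4]
gripper_width: 0.017
gripper_force: 58.9
```

Emit:
step_arm(
  plan=[
    {"translation": [0, 0, 0], "spin": 2, "grip": 1},
    {"translation": [0, 0, 0], "spin": 1, "grip": 1},
    {"translation": [0, 0, 0], "spin": 0, "grip": 1},
  ],
)

```text
clock: 12.77
position: [0.5982, 0.017, 0.1809]
eef_rot: [-3.141, 0.0, 0.674]
wrist_force: [-0.2, 0.4, -1.6]
gripper_width: 0.0167
gripper_force: 58.7
```

Emit:
step_arm(
  plan=[
    {"translation": [0, 0, 0], "spin": 2, "grip": 1},
    {"translation": [0, 0, 0.05], "spin": 0, "grip": 1},
    {"translation": [0, 0, 0.05], "spin": 0, "grip": 1},
    {"translation": [0, 0, 0], "spin": 0, "grip": 1},
    {"translation": [0, 0, 0], "spin": 0, "grip": 1},
  ],
)

```text
clock: 13.18
position: [0.5985, 0.0169, 0.1804]
eef_rot: [3.142, -0.0, 0.64]
wrist_force: [-0.8, 1.6, 3.8]
gripper_width: 0.0172
gripper_force: 59.4
```

Emit:
step_arm(
  plan=[
    {"translation": [0, 0, 0], "spin": 2, "grip": 1},
    {"translation": [0, 0, 0], "spin": 1, "grip": 1},
    {"translation": [0, 0, 0], "spin": 0, "grip": 1},
  ],
)

```text
clock: 13.43
position: [0.5984, 0.0165, 0.1802]
eef_rot: [3.141, 0.0, 0.586]
wrist_force: [-1.7, 0.4, 3.6]
gripper_width: 0.0175
gripper_force: 59.3
```

Emit:
step_arm(
  plan=[
    {"translation": [0, 0, 0], "spin": 2, "grip": 1},
    {"translation": [0, 0, 0], "spin": 1, "grip": 1},
    {"translation": [0, 0, 0], "spin": 0, "grip": 1},
  ],
)

```text
clock: 13.68
position: [0.5984, 0.0165, 0.18]
eef_rot: [3.141, 0.0, 0.534]
wrist_force: [-0.6, -0.3, 2.1]
gripper_width: 0.0172
gripper_force: 59.0
```

Emit:
step_arm(
  plan=[
    {"translation": [0, 0, 0], "spin": 2, "grip": 1},
    {"translation": [0, 0, 0], "spin": 1, "grip": 1},
    {"translation": [0, 0, 0], "spin": 0, "grip": 1},
  ],
)

```text
clock: 13.93
position: [0.5983, 0.0169, 0.1798]
eef_rot: [-3.141, 0.0, 0.482]
wrist_force: [0.6, -0.2, -1.6]
gripper_width: 0.0166
gripper_force: 58.7
```

Emit:
step_arm(
  plan=[
    {"translation": [0, 0, 0.05], "spin": 0, "grip": 1},
    {"translation": [0, 0, 0.05], "spin": 0, "grip": 1},
    {"translation": [0, 0, 0.05], "spin": 0, "grip": 1},
    {"translation": [0, 0, 0], "spin": 0, "grip": 1},
  ],
)

```text
clock: 14.27
position: [0.5983, 0.0167, 0.1784]
eef_rot: [-3.141, 0.0, 0.482]
wrist_force: [-0.5, -0.7, -0.7]
gripper_width: 0.0172
gripper_force: 58.7
```

Emit:
step_arm(
  plan=[
    {"translation": [0, 0, 0.1], "spin": 0, "grip": 1},
    {"translation": [0, 0, 0.1], "spin": 0, "grip": 1},
    {"translation": [0, 0, 0.1], "spin": 0, "grip": 1},
    {"translation": [0, 0, 0.05], "spin": 0, "grip": 1},
    {"translation": [0, 0, 0], "spin": 0, "grip": 1},
    {"translation": [0, 0, 0], "spin": 0, "grip": 1},
  ],
)

```text
clock: 14.77
position: [0.5984, 0.0167, 0.1751]
eef_rot: [3.142, 0.0, 0.482]
wrist_force: [1.1, 0.0, 0.1]
gripper_width: 0.0171
gripper_force: 58.7
```

```bash
python3 e.py
```

```text
14.7667 [0.59835981 0.01671851 0.17506896] yaw 27.596996372487347 rel 43.496996372487345 F [1.05 0.02 0.05] T [-0.013 -0.04   0.019] j7 -1.2424468500247061
shift cm 0.011566800638258098 0.008135284681742103
```

Emit:
step_arm(
  plan=[
    {"translation": [0, 0, 0.05], "spin": 0, "grip": 1},
    {"translation": [0, 0, 0.05], "spin": 0, "grip": 1},
    {"translation": [0, 0, 0.05], "spin": 0, "grip": 1},
    {"translation": [0, 0, 0.05], "spin": 0, "grip": 1},
    {"translation": [0, 0, 0], "spin": 0, "grip": 1},
    {"translation": [0, 0, 0], "spin": 0, "grip": 1},
  ],
)

```text
clock: 15.27
position: [0.5984, 0.0167, 0.1732]
eef_rot: [3.142, -0.0, 0.482]
wrist_force: [-1.1, 0.3, 0.8]
gripper_width: 0.0173
gripper_force: 58.8
```

Emit:
step_arm(
  plan=[
    {"translation": [0, 0, 0.05], "spin": 0, "grip": 1},
    {"translation": [0, 0, 0.05], "spin": 0, "grip": 1},
    {"translation": [0, 0, 0.04], "spin": 0, "grip": 1},
    {"translation": [0, 0, 0], "spin": 0, "grip": 1},
    {"translation": [0, 0, 0], "spin": 0, "grip": 1},
  ],
)

```text
clock: 15.68
position: [0.5985, 0.0167, 0.1719]
eef_rot: [3.141, -0.0, 0.482]
wrist_force: [-1.2, -0.1, 3.7]
gripper_width: 0.0167
gripper_force: 59.2
```

Emit:
step_arm(
  plan=[
    {"translation": [0, 0, 0], "spin": 2, "grip": 1},
    {"translation": [0, 0, 0], "spin": 2, "grip": 1},
    {"translation": [0, 0, 0], "spin": 2, "grip": 1},
    {"translation": [0, 0, 0], "spin": 2, "grip": 1},
    {"translation": [0, 0, 0], "spin": 0, "grip": 1},
  ],
)

```text
clock: 16.1
position: [0.5988, 0.0167, 0.172]
eef_rot: [3.141, -0.001, 0.34]
wrist_force: [-0.5, 0.8, 2.9]
gripper_width: 0.0171
gripper_force: 59.3
```

Emit:
step_arm(
  plan=[
    {"translation": [0, 0, 0.01], "spin": 2, "grip": 1},
    {"translation": [0, 0, 0.01], "spin": 2, "grip": 1},
    {"translation": [0, 0, 0], "spin": 2, "grip": 1},
    {"translation": [0, 0, 0], "spin": 2, "grip": 1},
    {"translation": [0, 0, 0], "spin": 0, "grip": 1},
  ],
)

```text
clock: 16.52
position: [0.5988, 0.0168, 0.1718]
eef_rot: [3.141, -0.001, 0.202]
wrist_force: [0.4, 0.6, 4.6]
gripper_width: 0.0168
gripper_force: 59.4
```

```bash
python3 e.py
```

```text
16.5167 [0.59881568 0.01677858 0.17180871] yaw 11.57474184798113 rel 27.47474184798113 F [0.4  0.58 4.6 ] T [-0.023 -0.045 -0.059] j7 -1.4874634136885498
shift cm -0.032502478925151755 0.0013642557860180755
```

Emit:
step_arm(
  plan=[
    {"translation": [0, 0, 0.01], "spin": 2, "grip": 1},
    {"translation": [0, 0, 0.01], "spin": 2, "grip": 1},
    {"translation": [0, 0, 0.01], "spin": 2, "grip": 1},
    {"translation": [0, 0, 0], "spin": 2, "grip": 1},
    {"translation": [0, 0, 0], "spin": 0, "grip": 1},
  ],
)

```text
clock: 16.93
position: [0.5988, 0.0168, 0.1715]
eef_rot: [3.141, -0.001, 0.063]
wrist_force: [-0.2, -0.7, 4.1]
gripper_width: 0.0175
gripper_force: 59.5
```

Emit:
step_arm(
  plan=[
    {"translation": [0, 0, 0.01], "spin": 2, "grip": 1},
    {"translation": [0, 0, 0.01], "spin": 2, "grip": 1},
    {"translation": [0, 0, 0.01], "spin": 2, "grip": 1},
    {"translation": [0, 0, 0], "spin": 2, "grip": 1},
    {"translation": [0, 0, 0], "spin": 0, "grip": 1},
  ],
)

```text
clock: 17.35
position: [0.5988, 0.0168, 0.1713]
eef_rot: [-3.142, -0.001, -0.076]
wrist_force: [0.2, -0.2, 5.5]
gripper_width: 0.0167
gripper_force: 59.6
```

```bash
python3 e.py
```

```text
17.35 [0.59877287 0.01675112 0.17125078] yaw -4.364399564450506 rel 11.535600435549494 F [ 0.22 -0.16  5.51] T [0.022 0.068 0.017] j7 -1.730133877466616
shift cm -0.02681924284099081 0.00717369750368915
```

Emit:
step_arm(
  plan=[
    {"translation": [0, 0, 0.01], "spin": 2, "grip": 1},
    {"translation": [0, 0, 0.01], "spin": 2, "grip": 1},
    {"translation": [0, 0, 0], "spin": 2, "grip": 1},
    {"translation": [0, 0, 0], "spin": 2, "grip": 1},
    {"translation": [0, 0, 0], "spin": 0, "grip": 1},
    {"translation": [0, 0, 0], "spin": 0, "grip": 1},
  ],
)

```text
clock: 17.85
position: [0.5988, 0.0168, 0.1711]
eef_rot: [-3.141, -0.001, -0.214]
wrist_force: [0.2, -0.8, 5.1]
gripper_width: 0.0169
gripper_force: 59.6
```

```bash
python3 e.py
python3 - <<'E'
from h import *
im,C=shot("wrist","pics/w4.png"); b,_=shot("scene","pics/s4.png")
cv2.imwrite("pics/c4.png",cv2.hconcat([cv2.resize(im[100:280,220:420],(500,450),interpolation=2),cv2.resize(b[150:270,270:350],(300,450),interpolation=2)]))
E
```

```text
17.85 [0.59877503 0.01675945 0.17108405] yaw -12.257536756600466 rel 3.6424632433995345 F [ 0.17 -0.84  5.15] T [ 0.031  0.086 -0.04 ] j7 -1.8499587046124768
shift cm -0.0256140014389139 0.01164880693101819
```

View pics/c4.png

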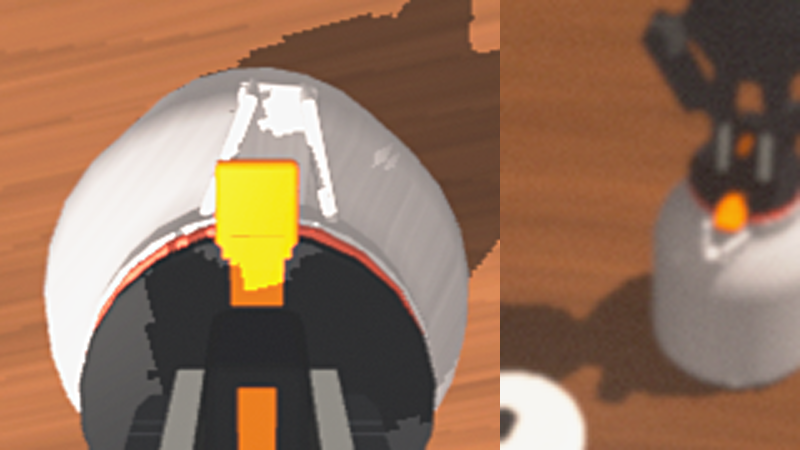

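The wrist crop shows the tongue tip centred near px (323,164) and the beak tip near (332,136), so a few degrees remain.

Run:
```python
from h import *
s=manip.state(); C=cam("wrist"); p=s["position"]
# stopper axis / jug axis both ~ TCP
a=lambda uv,z:(lambda v:(np.degrees(np.arctan2(v[1],v[0])),np.hypot(*v[:2])))(at(C,uv,z)-p)
zj=p[2]-.0229-.003
print("beak",a((332,136.4),.133),a((320,136),.133),a((344,137),.133),"base arms",a((220+207/2.5,100+210/2.5),.13),a((220+330/2.5,100+215/2.5),.13))
print("tongue",a((322.8,164.3),p[2]-.0229),"sides",a((220+216/2.5,164.5),p[2]-.0229),a((220+299/2.5,164.5),p[2]-.0229))
print("yaw",np.degrees(s["eef_rot"][2]))
```

```text
beak (np.float64(-16.572024826640185), np.float64(0.060787532765317474)) (np.float64(-10.937129844511668), np.float64(0.060824498244248765)) (np.float64(-22.18141510945844), np.float64(0.06124037585926734)) base arms (np.float64(4.345319783131887), np.float64(0.03705271548714309)) (np.float64(-36.54411878567611), np.float64(0.03777049250867545))
tongue (np.float64(-12.236010032592649), np.float64(0.04936314080276502)) sides (np.float64(-3.473062100977688), np.float64(0.04985100514824098)) (np.float64(-21.208993360051256), np.float64(0.04988076705241667))
yaw -12.2525934109454
```

Emit:
step_arm(
  plan=[
    {"translation": [0, 0, 0], "spin": 2, "grip": 1},
    {"translation": [0, 0, 0], "spin": 2, "grip": 1},
    {"translation": [0, 0, 0], "spin": 0, "grip": 1},
    {"translation": [0, 0, 0], "spin": 0, "grip": 1},
    {"translation": [0, 0, 0], "spin": 0, "grip": 1},
  ],
)

```text
clock: 18.37
position: [0.5988, 0.0167, 0.1711]
eef_rot: [-3.141, -0.001, -0.284]
wrist_force: [-0.2, -0.2, 6.1]
gripper_width: 0.0171
gripper_force: 59.6
```

```bash
python3 e.py
```

```text
18.3667 [0.59879419 0.01671898 0.17108848] yaw -16.25051928876196 rel -0.35051928876196037 F [-0.19 -0.17  6.11] T [-0.006  0.005 -0.025] j7 -1.9105358467680005
shift cm -0.027712947154043075 0.010054555407592647
```

Emit:
step_arm(
  plan=[
    {"translation": [0, 0, -0.04], "spin": 0, "grip": 1},
    {"translation": [0, 0, -0.04], "spin": 0, "grip": 1},
    {"translation": [0, 0, 0], "spin": 0, "grip": 1},
    {"translation": [0, 0, 0], "spin": 0, "grip": 1},
    {"translation": [0, 0, 0], "spin": 0, "grip": 1},
  ],
  newtons=60,
)

```text
clock: 18.78
position: [0.5988, 0.0167, 0.1716]
eef_rot: [-3.141, -0.001, -0.285]
wrist_force: [1.3, 0.7, 4.6]
gripper_width: 0.0172
gripper_force: 59.3
```

Emit:
step_arm(
  plan=[
    {"translation": [0, 0, -0.04], "spin": 0, "grip": 1},
    {"translation": [0, 0, -0.04], "spin": 0, "grip": 1},
    {"translation": [0, 0, 0], "spin": 0, "grip": 1},
    {"translation": [0, 0, 0], "spin": 0, "grip": 1},
    {"translation": [0, 0, 0], "spin": 0, "grip": 1},
  ],
)

```text
clock: 19.2
position: [0.5984, 0.0167, 0.1719]
eef_rot: [3.141, 0.0, -0.286]
wrist_force: [5.4, 0.5, -5.9]
gripper_width: 0.0171
gripper_force: 58.5
```

Emit:
step_arm(
  plan=[
    {"translation": [0, 0, -0.03], "spin": 0, "grip": 1},
    {"translation": [0, 0, 0], "spin": 0, "grip": 1},
    {"translation": [0, 0, 0], "spin": 0, "grip": 1},
    {"translation": [0, 0, 0], "spin": 0, "grip": 1},
  ],
)

```text
clock: 19.53
position: [0.5979, 0.0167, 0.1721]
eef_rot: [3.141, 0.001, -0.286]
wrist_force: [4.6, 0.3, -9.9]
gripper_width: 0.0168
gripper_force: 58.6
```

Emit:
step_arm(
  plan=[
    {"translation": [0, 0, 0.04], "spin": 0, "grip": 1},
    {"translation": [0, 0, 0.01], "spin": 0, "grip": 1},
    {"translation": [0, 0, 0], "spin": 0, "grip": 1},
    {"translation": [0, 0, 0], "spin": 0, "grip": 1},
    {"translation": [0, 0, 0], "spin": 0, "grip": 1},
  ],
)

```text
clock: 19.95
position: [0.5982, 0.0167, 0.172]
eef_rot: [3.141, 0.0, -0.286]
wrist_force: [4.4, -0.2, -9.3]
gripper_width: 0.0168
gripper_force: 58.8
```

```bash
python3 e.py
```

```text
19.95 [0.59819982 0.01666823 0.17201838] yaw -16.40774384111703 rel -0.5077438411170281 F [ 4.42 -0.2  -9.3 ] T [ 0.068 -1.064 -0.024] j7 -1.9131594272274757
shift cm 0.02789801698841596 -0.011527004504298603
```

Emit:
step_arm(
  plan=[
    {"translation": [0.02, 0, 0.03], "spin": 0, "grip": 1},
    {"translation": [0, 0, 0.02], "spin": 0, "grip": 1},
    {"translation": [0, 0, 0], "spin": 0, "grip": 1},
    {"translation": [0, 0, 0], "spin": 0, "grip": 1},
    {"translation": [0, 0, 0], "spin": 0, "grip": 1},
    {"translation": [0, 0, 0], "spin": 0, "grip": 1},
  ],
)

```text
clock: 20.45
position: [0.5985, 0.0166, 0.1718]
eef_rot: [3.141, -0.0, -0.286]
wrist_force: [1.6, -1.5, -2.6]
gripper_width: 0.0169
gripper_force: 59.6
```

Nearly force-free, and the thread is holding. Releasing.

Emit:
step_arm(
  plan=[
    {"translation": [0, 0, 0], "spin": 0, "grip": 0.7},
    {"translation": [0, 0, 0], "spin": 0, "grip": 0.6},
    {"translation": [0, 0, 0], "spin": 0, "grip": 0.4},
    {"translation": [0, 0, 0], "spin": 0, "grip": 0.2},
    {"translation": [0, 0, 0], "spin": 0, "grip": 0},
    {"translation": [0, 0, 0], "spin": 0, "grip": 0},
    {"translation": [0, 0, 0], "spin": 0, "grip": 0},
    {"translation": [0, 0, 0], "spin": 0, "grip": 0},
  ],
)

```text
clock: 21.12
position: [0.5986, 0.0166, 0.1716]
eef_rot: [3.142, 0.0, -0.286]
wrist_force: [0.3, -0.0, 0.3]
gripper_width: 0.0854
gripper_force: 0.0
```

Emit:
step_arm(
  plan=[
    {"translation": [0, 0, -0.5], "spin": 0, "grip": 0},
    {"translation": [0, 0, -1.5], "spin": 0, "grip": 0},
    {"translation": [0, 0, -2.5], "spin": 0, "grip": 0},
    {"translation": [0, 0, -3.0], "spin": 0, "grip": 0},
    {"translation": [0, 0, -3.0], "spin": 0, "grip": 0},
    {"translation": [0, 0, -1.0], "spin": 0, "grip": 0},
    {"translation": [0, 0, 0], "spin": 0, "grip": 0},
    {"translation": [0, 0, 0], "spin": 0, "grip": 0},
  ],
)

```text
clock: 21.78
position: [0.5986, 0.0166, 0.2869]
eef_rot: [-3.141, -0.001, -0.286]
wrist_force: [-1.6, 0.4, 0.1]
gripper_width: 0.0855
gripper_force: 0.0
```

Run:
```python
from h import *
s=manip.state(); print(s["clock"],s["position"],np.degrees(s["eef_rot"]),s["gripper_width"])
im,C=shot("wrist","pics/w5.png"); b,_=shot("scene","pics/s5.png")
cv2.imwrite("pics/c5.png",cv2.hconcat([cv2.resize(im[80:280,230:400],(510,600),interpolation=2),cv2.resize(b[160:260,300:345],(270,600),interpolation=2)]))
```

```text
21.7833 [0.59862908 0.016623   0.28689476] [-1.79977644e+02 -5.10909744e-02 -1.64077651e+01] 0.08551066769404832
```

View pics/c5.png

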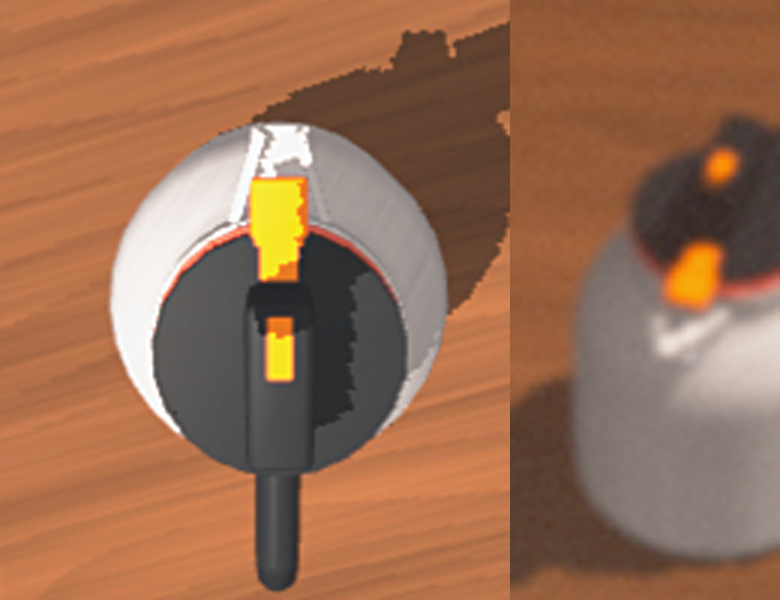

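The wrist crop shows the tongue centred on the beak (about 278 against 282 px), with the handle in line behind the bar. The stopper is seated and free of the gripper.

```bash
python3 -c "
from rig import manip
print(manip.hand_in())"
```

```text
the job is handed in; nothing more can be done
None
```

The jug is closed and handed in: the black stopper dropped into its thread and was screwed clockwise under light pressure until the orange tongue lay over the beak (within about 2° in the last picture), then released, with the gripper lifted clear.

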